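Unlock the dial-locked sample case

ROBOT

A 6-joint arm with a two-finger parallel gripper is mounted at the origin on the work surface. World frame = base frame: x ahead of the robot, y to its left, z up, the work surface at z = 0. Lengths are in m, angles in rad, forces in N, time in s.
With the tool pointing down it reaches from about 0.25 to 0.775 m from the base axis. Payload 4 kg.
Tool frame: the origin (TCP) lies on the centre line of the jaws, within the pads' length; the fingertips stand 17 mm ahead of it and the grasp point (between the pads) lies 2 mm behind it; z points along the fingers, y is the line along which they close (so a half turn about z gives the same grasp; the last joint's range is limited). The gripper opens to 94 mm and grips with 3 to 60 N. Pads are 16 mm wide; open, the fingers measure 119 mm over their backs; the gripper's body (75 mm by 177 mm) begins 78 mm behind the grasp point.
Start: joints at [1.009, 0.087, 1.371, -0, 1.684, -0.103], TCP at [0.244, 0.493, 0.223] pointing down, gripper open.
Joint ranges: [-3.1, 3.1], [-0.76, 2.03], [0.27, 2.55], [-1.08, 4.22], [0.17, 2.65], [-2.57, 2.57]. Speed limits (rad/s): [2.79, 2.79, 3.14, 3.14, 3.14, 3.14].

INTERFACE

Orientations are given as [roll, pitch, yaw] about the fixed x, y, z axes, in that order (R = Rz(yaw) Ry(pitch) Rx(roll)).
In Python, from bench import robot gives the robot as it stands.
- The arm moves only by the tool servo_tool, never from a script. Its argument "plan" is a list of rows, each a list of 7 numbers: the shift along the tool's x, y, z normalised to -1 to 1, where 1 is 0.1 m, then the turn, a rotation vector about the tool's x, y, z normalised to -1 to 1, where 1 is pi/2 rad, then the finger opening in mm, from 0 to 94. In form: [[x, y, z, ax, ay, az, gripper], ...]. A call has 1 to 12 rows; each row is the pose to reach, as a shift and turn from the pose commanded when the call began, along the tool's axes at that moment; what a row does not reach only later rows make up. A row lasts 1/12 s, in which the tool goes at most 41.7 mm and 7.16 degrees, less where a joint would pass 70% of its speed; a pose out of reach is approached as far as the arm can. A call with a number of a shift or a turn outside -1 to 1 is refused whole. A call with a gripper value outside its range is refused whole. The fingers move at their own pace and stop on an object; the grip force is fixed at half the most. Time passes only in rows, so rows that repeat a pose let the fingers close. It gives the time, the measured TCP pose, the force, the opening and the grip force at its end, in the units of the state.
- robot.get_obs(): the state, without advancing time (a new reading comes with each control period).
- robot.snapshot(name): name is "scene" or "top"; returns the picture (384x512x3 uint8, red, green, blue); there is no depth.
- robot.camera_params(name): a dict with "camera_matrix" (3x3 intrinsics, pixels), "rvec" (rotation vector, rad) and "tvec" (3), from world to camera coordinates, as OpenCV has them. Camera axes: x right, y down, z forward; pixel columns grow to the right and rows downward; lengths in m; the calibration is good to about 2 mm. A picture is of the moment at which its call begins. camera_params takes no time and is no camera call.
- robot.close_job(): hands the job in; it is judged then, once.
Trained networks look in the newest picture that a camera, given by its name, has taken for a name from the list of things; names that differ only in an ending like _2 or _b are one class to them, and where a whole thing is asked for, a point or a joint stands for the part that bears it (a point fixed in the world has none). Each returns a list of dicts, best first, with "conf" (0 to 1); they miss things now and then, are a little off and sometimes report something else, mostly with a low value. They report only what shows in the picture. A call takes as long as a camera call.
- robot.find_in(thing, camera): "extent" ([centre column, centre row, width, height] in pixels, round what is visible of it).
The state is a dict: "time": time; "joint_positions": joint angles; "qvel": joint speeds; "joint_torque": joint torques, N m; "tool_pos": TCP position; "ee_rot": TCP orientation; "wrist_force": force on the tool from outside, world axes, zero at the start; "wrist_torque": the same for the moment, N m; "width": finger opening in m; "finger_force": force on a finger pad.
Only numpy, scipy, OpenCV 4.12 (cv2) and the standard library are available. Lean on these libraries where they do the work, as an engineer would, in place of code of your own. Each camera call takes 0.05 s, during which the arm holds its last target. There are 200 camera calls.

TASK

Unlock the sample case: set the left dial to 3, then turn the right dial down to 7 and slowly on towards 6 (its second number is worn and lies somewhere between them) until the spring latch jumps by itself; stop there and do not wrench the caught dial. Then gently slide the latch tab all the way to the right, so that the bolt is fully out of its keeper and stays there, and let go. Leave the other things on the bench where they are.

Things in the scene. Friction and masses are not known exactly. Their poses are not given: they have to be found in the camera images.
- sample_case: Grey sample case, fixed. Origin on the bench under its left dial; x to its far side (clear lid over tube caps), y to its left, z up. It spans x -60 to 170, y -145 to 145, deck 90 mm up; on the deck an aluminium lock housing, x -50 to 50, y -130 to 45, top 120 mm up, with two dials on top: left at y 0, right at y -85. Left of the housing: latch tab, then keeper.
- keeper (a point): Middle of the top of the keeper, a steel staple that the bolt passes through, 114 mm above the bench; 30 mm along case x, 10 mm along y (case y 113 to 123).
- dial_left_grip (a point): Left dial: black bar grip 42 mm long, 12 wide, 26 high, on a round skirt 50 mm across, 6 thick. This point: on its upright turning axis at mid-height of the bar, 139 mm above the bench (bar 126 to 152). Its x axis lies along the bar toward the pointer end (white line on top, white nib on the skirt).
- dial_right_grip (a point): Right dial, the same as the left one, 85 mm to its right (case -y).
- dial_left (a joint): Left dial angle, rad, growing clockwise from above. Ten even marks round it are numbers 0 to 9 clockwise, 0.628 rad apart: 0 is the long mark on the far side (case +x, value 0), 5 the double one; 3 is 1.885 rad. Stops at -0.2 and 6.1. Starts at 0.5 to 1.3. Turns with 0.05 to 0.2 Nm, stays where left. Its gate is wide: within 0.2 rad of 3 is right.
- right_dial: The whole right dial; origin on its axis on the housing's top, 120 mm above the bench; x along the bar toward the pointer end, z up. Inside the lock it turns a wheel on which the bolt rests; these two must never press on each other with over 15 N (about 0.35 Nm on the caught dial, or a push of about 15 N on the tab while locked).
- dial_right (a joint): Right dial angle, same marks and sense; 7 is 4.398. Starts at 4.75 to 5.15; turn it anticlockwise. Its gate is narrow (0.035 rad either way) and, the lock being worn, lies anywhere from just past 7 to the 6 (4.32 down to 3.77), different each time. With the left dial on 3 the latch jumps as the gate comes up; the dial is then caught: slight play, then it resists firmly.
- latch (a joint): Latch travel, m: 0 to 0.002 locked, about 0.007 after it has jumped by its own spring, 0.018 at its end stop. It travels toward case -y (right, toward the dials). After the jump it must be pushed with about 3 to 5 N; it stays where left. While a dial is off its gate it is stopped rigidly.
- bolt: Steel latch bolt (bar 14 x 8 mm, tip through the keeper) with an upright tab 30 mm along case x, 12 along y, up to 145 mm above the bench. Origin in the bar under the tab, 101 mm above the bench; axes as the case. Locked, the tab's middle is at case y 90, 17 mm clear of the keeper; open, y 72. It must never bear over 30 N, from a push on the tab or a caught dial being forced.
- tab_top (a point): Middle of the top edge of the latch tab, 145 mm above the bench.
- sharps_beaker: Yellow open beaker, 90 mm across, 115 mm high, left of the case; a bystander. Origin under its middle.
- tube_rack: Black tube rack 125 x 85 mm, 42 mm high with coloured caps, right of the case; a bystander. Origin under its middle.

How it is judged:
By the outcome, as a careful person would: the job done as asked, in the order asked, and still so for the second after the job is handed in, with the robot touching nothing.
It also fails if it takes over 54 s, if anything falls off the work surface, if the arm or the gripper's body presses on something with over 40 N, if the wrist force passes 120 N, or if a joint passes its speed limit or range.

## Working session

There is one attempt and no reset: what is moved stays moved. The work goes in short steps, Python scripts to look and compute and a tool call to move; the robot and the scene stay as the last step left them, time stands still between calls to the robot, and variables do not carry over. Pictures are saved under pics/ and viewed, at most 10 in all, crops included, and the job is handed in when it is done.

Besides the shell and the picture viewer there is one more tool, called after ">>>" by a JSON object that holds its "fn" and its "kwargs", one argument or row to a line. servo_tool: Moves the arm, as the interface text tells. Scaled input: -1 to 1 covers 0.1 m each way for a shift and pi/2 rad each way for a turn. Its arguments: {"type":"object","properties":{"plan":{"type":"array","items":{"type":"array","items":{"type":"number"}}}},"required":["plan"]}

```bash
mkdir -p pics; ls
cat > h.py <<'E'
import numpy as np, cv2
from bench import robot
def cam(n):
    p=robot.camera_params(n); return np.array(p["camera_matrix"],float),np.array(p["rvec"],float).reshape(3),np.array(p["tvec"],float).reshape(3)
def proj(n,P):
    K,r,t=cam(n); return cv2.projectPoints(np.atleast_2d(np.array(P,float)),r,t,K,None)[0].reshape(-1,2)
def tri(a,pa,b,pb):
    M=[]
    for n in(a,b):
        K,r,t=cam(n); M.append(K@np.c_[cv2.Rodrigues(r)[0],t])
    X=cv2.triangulatePoints(M[0],M[1],np.array(pa,float).reshape(2,1),np.array(pb,float).reshape(2,1)).ravel(); return X[:3]/X[3]
def atz(n,px,z):
    K,r,t=cam(n);R=cv2.Rodrigues(r)[0];C=-R.T@t;d=R.T@np.linalg.inv(K)@[px[0],px[1],1];return C+d*(z-C[2])/d[2]
def save(n,f,crop=None,s=1):
    im=robot.snapshot(n)[:,:,::-1]
    if crop: x,y,w,h=crop; im=im[y:y+h,x:x+w]
    cv2.imwrite(f,cv2.resize(np.ascontiguousarray(im),None,fx=s,fy=s,interpolation=cv2.INTER_CUBIC))
E
python3 - <<'E'
from h import *
ims=[robot.snapshot(n)[:,:,::-1] for n in("scene","top")]
cv2.imwrite('pics/a.png',ims[0]);cv2.imwrite('pics/b.png',ims[1])
np.save('top0.npy',ims[1]);np.save('scene0.npy',ims[0])
for t in["keeper","dial_left_grip","dial_right_grip","tab_top","sample_case","sharps_beaker","tube_rack"]:
    r={n:robot.find_in(t,n) for n in("scene","top")}
    for n in r: print(t,n,[(np.round(d["extent"],1).tolist(),round(d["conf"],2)) for d in r[n][:2]])
    if r["scene"] and r["top"]: print('  tri',tri("scene",r["scene"][0]["extent"][:2],"top",r["top"][0]["extent"][:2]).round(4))
for n in("scene","top"):
    K,r,t=cam(n);print(n,K[0,0],(-cv2.Rodrigues(r)[0].T@t).round(3))
print(robot.get_obs())
E
```

```text
pics
keeper scene [([292.1, 235.8, 180.1, 149.3], 0.62)]
keeper top [([243.6, 170.0, 142.3, 123.2], 0.65), ([280.6, 191.5, 26.9, 19.6], 0.4)]
  tri [0.5997 0.062  0.0314]
dial_left_grip scene [([274.5, 183.7, 25.8, 23.2], 0.6)]
dial_left_grip top [([243.2, 186.5, 20.8, 24.0], 0.61), ([279.4, 188.9, 26.6, 24.3], 0.47)]
  tri [0.5371 0.0605 0.1319]
dial_right_grip scene [([232.8, 197.9, 29.6, 20.4], 0.68)]
dial_right_grip top [([281.1, 191.9, 27.8, 21.9], 0.88), ([352.9, 193.8, 41.5, 58.3], 0.62)]
  tri [ 0.5229 -0.0237  0.1259]
tab_top scene [([308.6, 177.3, 26.1, 26.3], 0.52)]
tab_top top [([204.4, 181.6, 24.5, 22.6], 0.78), ([281.8, 193.1, 25.9, 22.1], 0.47)]
  tri [0.551  0.1427 0.1217]
sample_case scene [([289.9, 236.9, 180.8, 145.8], 0.58)]
sample_case top [([241.8, 169.8, 140.9, 125.5], 0.77)]
  tri [0.5991 0.0633 0.0281]
sharps_beaker scene [([366.4, 181.8, 41.1, 59.5], 0.61)]
sharps_beaker top [([136.8, 173.4, 50.5, 44.9], 0.75)]
  tri [0.5849 0.3017 0.0623]
tube_rack scene [([166.5, 283.2, 63.0, 67.7], 0.81), ([236.0, 196.9, 28.2, 21.4], 0.22)]
tube_rack top [([243.8, 171.2, 
[... 151 characters left out ...]
0.8, 'joint_positions': array([ 1.00892627e+00,  8.71621057e-02,  1.37070130e+00, -1.96313841e-05,
        1.68360423e+00, -1.03107270e-01]), 'qvel': array([-3.19846303e-05,  4.27120129e-04,  2.01558822e-03, -1.90894552e-03,
        7.89417375e-05, -5.64033038e-04]), 'joint_torque': array([ 3.74535875e-04, -3.39991128e+01, -3.02577674e+01,  7.18507427e-02,
        2.34457757e-02,  2.34562782e-05]), 'tool_pos': array([0.24358139, 0.49313382, 0.22252595]), 'ee_rot': array([3.14147031e+00, 3.22702729e-05, 2.68282765e+00]), 'wrist_force': array([-0.48868301, -0.79216415, -0.7188156 ]), 'wrist_torque': array([0.01614376, 0.02476639, 0.0519314 ]), 'finger_force': 0.0, 'width': 0.09396338960485488}
```

View pics/a.png

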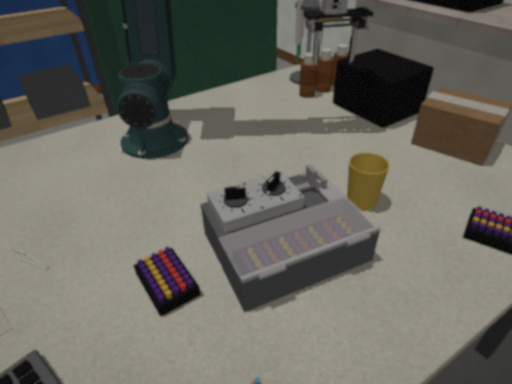

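View pics/b.png

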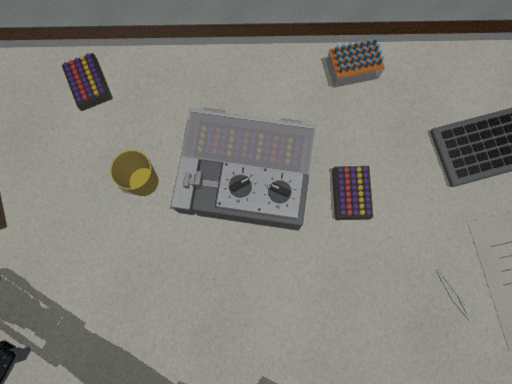

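The top view shows the case upright in the frame: left dial near (240,186), right dial near (280,191), latch tab near (192,180). The beaker is at (132,170) and the rack at (353,192). Next I'll zoom in.

Run:
```python
from h import *
import numpy as np
a=np.load('top0.npy')[150:230,165:315]; b=np.load('scene0.npy')[160:240,195:345]
f=lambda i:cv2.resize(i,None,fx=5,fy=3.75*5/3.75,interpolation=cv2.INTER_CUBIC)[:, :]
cv2.imwrite('pics/c.png',cv2.resize(np.ascontiguousarray(a),(750,400),interpolation=cv2.INTER_CUBIC))
cv2.imwrite('pics/d.png',cv2.resize(np.ascontiguousarray(b),(750,400),interpolation=cv2.INTER_CUBIC))
```

```text
(no output)
```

View pics/c.png

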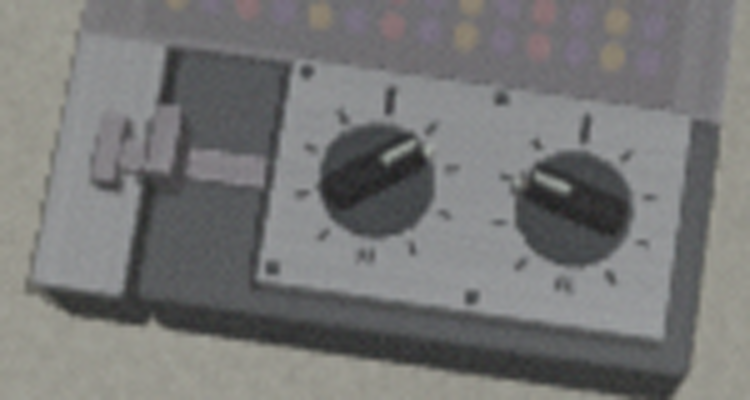

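View pics/d.png

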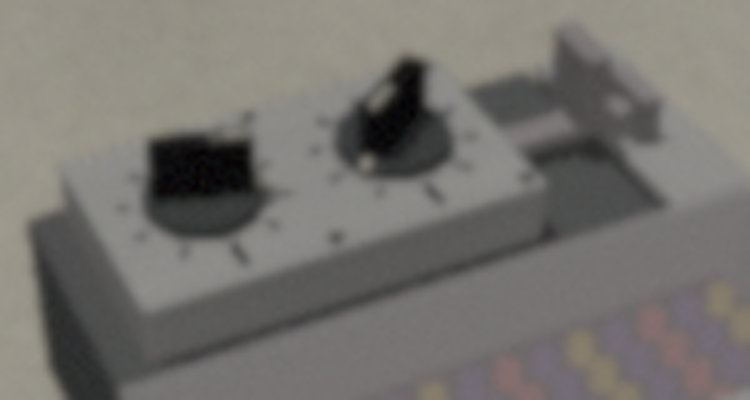

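The top crop shows the left pointer nib at (430,150), between 0 and 1–2, and the right nib at (520,184), around 8. The tab sits at (165,140) and the keeper at (110,150). I'll fit the case pose from the housing corners and skirts in both views.

```bash
cat > fit.py <<'E'
from h import *
from scipy.optimize import least_squares
T=lambda p:np.array(p)/5+[165,150]-0.4
S=lambda p:np.array(p)/5+[195,160]-0.4
obs=[("top",T((293,60)),(50,45,120)),("top",T((690,115)),(50,-130,120)),("top",T((258,284)),(-50,45,120)),("top",T((663,338)),(-50,-130,120)),
("top",T((377,181)),(0,0,126)),("top",T((574,209)),(0,-85,126)),
("scene",S((545,182)),(50,45,120)),("scene",S((148,312)),(50,-130,120)),("scene",S((65,172)),(-50,-130,120)),("scene",S((395,140)),(0,0,126)),("scene",S((205,192)),(0,-85,126))]
def W(q,P):
    P=np.atleast_2d(P)/1000.; c,s=np.cos(q[2]),np.sin(q[2])
    return np.c_[q[0]+c*P[:,0]-s*P[:,1],q[1]+s*P[:,0]+c*P[:,1],q[3]+P[:,2]]
def res(q): return np.concatenate([proj(n,W(q,P))[0]-p for n,p,P in obs])
if __name__=="__main__":
    r=least_squares(res,[.54,.06,-.1,0],loss='soft_l1');q=r.x;print('pose',q.round(4));print(r.fun.reshape(-1,2).round(1).tolist())
    np.save('q.npy',q)
    for nm,n,z in(("L",T((430,150)),126),("R",T((518,184)),126)):
        p=atz("top",n,q[3]+z/1000);c=W(q,(0,0 if nm=="L" else -85,z))[0];d=p-c
        a=q[2]-np.arctan2(d[1],d[0]);print(nm,'angle',a%(2*np.pi),'r',np.hypot(*d[:2]).round(4))
    # bar-axis angle from white line
    for nm,n0,n1 in(("L",(385,163),(417,142)),("R",(570,190),(533,174))):
        d=atz("top",T(n1),q[3]+.152)-atz("top",T(n0),q[3]+.152);print(nm,'line',(q[2]-np.arctan2(d[1],d[0]))%(2*np.pi))
    for nm,P in(("Lgrip",(0,0,139)),("Rgrip",(0,-85,139)),("tab",(0,90,145)),("keeper",(0,118,114))):
        w=W(q,P)[0];print(nm,w.round(4),'pix crop',((proj("top",w)[0]+.4-[165,150])*5).round(0),((proj("scene",w)[0]+.4-[195,160])*5).round(0),np.hypot(*w[:2]).round(3))
E
python3 fit.py
```

```text
pose [ 0.5379  0.0644 -0.1512 -0.0023]
[[-0.8, -0.2], [0.1, -0.5], [-1.0, 0.0], [0.0, 0.4], [-0.5, 0.0], [-0.2, -0.2], [0.4, 0.5], [-0.4, 0.8], [-1.6, -0.6], [-0.6, -0.7], [-0.3, 0.6]]
L angle 0.9093708303738923 r 0.0272
R angle 4.994379636911338 r 0.0254
L line 0.838398568827527
R line 4.994277882912284
Lgrip [0.5379 0.0644 0.1367] pix crop [373. 174.] [392. 111.] 0.542
Rgrip [ 0.5251 -0.0196  0.1367] pix crop [574. 201.] [202. 169.] 0.525
tab [0.5515 0.1534 0.1427] pix crop [160. 142.] [581.  43.] 0.572
keeper [0.5557 0.181  0.1117] pix crop [106. 151.] [631.  85.] 0.584
```

Fit residuals are under about 1 px: case yaw is -0.151, left dial about 0.88 rad, right about 4.99. I'll travel over to the left dial.

>>> {"fn": "servo_tool", "kwargs": {
  "plan": [
    [-0.3,-0.17,0,0,0,0,40],
    [-0.65,-0.37,0,0,0,0,40],
    [-1,-0.56,0,0,0,0,40]
  ]
}}

```text
time: 1.05
tool_pos: [0.3085, 0.3979, 0.2224]
ee_rot: [-3.142, 0.0, 2.685]
wrist_force: [0.4, 0.3, -0.2]
width: 0.0775
finger_force: 0.0
```

>>> {"fn": "servo_tool", "kwargs": {
  "plan": [
    [-0.33,-0.19,0,0,0,0,40],
    [-0.66,-0.37,0,0,0,0,40],
    [-1,-0.56,0,0,0,0,40]
  ]
}}

```text
time: 1.3
tool_pos: [0.3739, 0.3027, 0.2227]
ee_rot: [3.141, 0.0, 2.683]
wrist_force: [0.9, 0.8, 0.2]
width: 0.0572
finger_force: 0.0
```

>>> {"fn": "servo_tool", "kwargs": {
  "plan": [
    [-0.33,-0.19,0,0,0,0,40],
    [-0.66,-0.37,0,0,0,0,40],
    [-1,-0.56,0,0,0,0,40]
  ]
}}

```text
time: 1.55
tool_pos: [0.4388, 0.2081, 0.2228]
ee_rot: [3.141, 0.0, 2.683]
wrist_force: [1.7, -0.4, -0.0]
width: 0.0406
finger_force: 0.0
```

>>> {"fn": "servo_tool", "kwargs": {
  "plan": [
    [-0.33,-0.19,0,0,0,0.08,40],
    [-0.66,-0.37,0,0,0,0.15,40],
    [-1,-0.56,0,0,0,0.22,40],
    [-1,-0.56,0,0,0,0.29,40],
    [-1,-0.56,0,0,0,0.365,40],
    [-1,-0.56,0,0,0,0.365,40]
  ]
}}

```text
time: 2.05
tool_pos: [0.5034, 0.1142, 0.2223]
ee_rot: [-3.141, -0.0, 2.106]
wrist_force: [-0.1, 0.0, 0.5]
width: 0.0401
finger_force: 0.0
```

```bash
cat > go.py <<'E'
import sys
from h import *
def rel(p,yaw):
    o=robot.get_obs();c=o["tool_pos"];R=cv2.Rodrigues(np.zeros(3))[0]
    y=o["ee_rot"][2];d=np.array(p)-c
    X=np.array([np.cos(y),np.sin(y),0]);Y=np.array([np.sin(y),-np.cos(y),0])
    t=-(yaw-y+np.pi)%(2*np.pi)
    dy=(yaw-y+np.pi)%(2*np.pi)-np.pi
    print('t',o["time"],'pos',c.round(4),'rot',o["ee_rot"].round(3),'shift',(np.array([d@X,d@Y,-d[2]])/.1).round(3),'turn',round(-dy/(np.pi/2),3),'F',o["wrist_force"].round(2),'T',o["wrist_torque"].round(3),'w',round(o["width"],4))
if __name__=="__main__": a=[float(v) for v in sys.argv[1:]]; rel(a[:3],a[3])
E
python3 go.py .5379 .0644 .147 2.10
```

```text
t 2.05 pos [0.5034 0.1142 0.2223] rot [-3.141 -0.     2.106] shift [-0.604  0.043  0.753] turn 0.004 F [-0.07  0.01  0.5 ] T [-0.037 -0.02   0.003] w 0.0401
```

>>> {"fn": "servo_tool", "kwargs": {
  "plan": [
    [-0.3,0.02,0,0,0,0,40],
    [-0.6,0.04,0.15,0,0,0,40],
    [-0.6,0.04,0.45,0,0,0,40],
    [-0.6,0.04,0.65,0,0,0,40],
    [-0.6,0.04,0.74,0,0,0,40],
    [-0.6,0.04,0.74,0,0,0,40]
  ]
}}

```text
time: 2.55
tool_pos: [0.5354, 0.066, 0.1457]
ee_rot: [-3.137, -0.003, 2.112]
wrist_force: [-0.1, -0.4, 0.7]
width: 0.04
finger_force: 0.0
```

```bash
python3 go.py .5379 .0644 .147 2.10; python3 -c "
from h import *
a=robot.snapshot('scene')[:,:,::-1][150:230,205:355];b=robot.snapshot('top')[:,:,::-1][140:220,165:315]
cv2.imwrite('pics/e.png',np.vstack([cv2.resize(np.ascontiguousarray(i),(560,299),interpolation=cv2.INTER_CUBIC) for i in(a,b)]))"
```

```text
t 2.55 pos [0.5354 0.066  0.1457] rot [-3.137e+00 -3.000e-03  2.112e+00] shift [-0.027  0.013 -0.013] turn 0.008 F [-0.13 -0.44  0.71] T [-0.073  0.061  0.01 ] w 0.04
```

View pics/e.png

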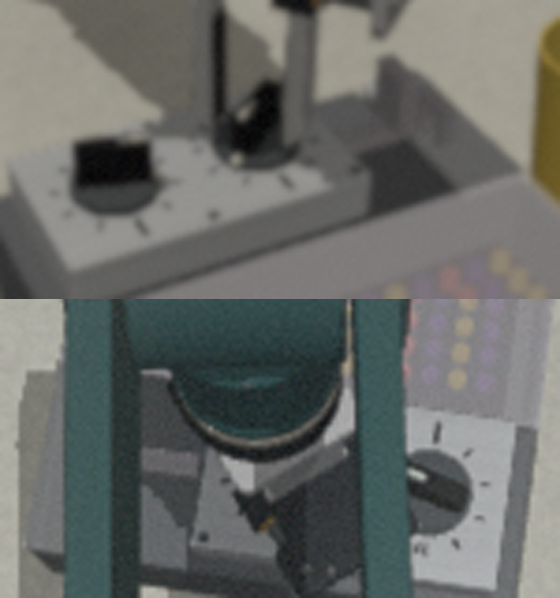

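The fingers straddle the left bar, aligned with it. I'll close.

>>> {"fn": "servo_tool", "kwargs": {
  "plan": [
    [-0.02,0.01,-0.01,0,0,0,20],
    [-0.02,0.01,-0.01,0,0,0,10],
    [-0.02,0.01,-0.01,0,0,0,5],
    [-0.02,0.01,-0.01,0,0,0,5],
    [-0.02,0.01,-0.01,0,0,0,5],
    [-0.02,0.01,-0.01,0,0,0,5]
  ]
}}

```text
time: 3.15
tool_pos: [0.54, 0.0649, 0.1504]
ee_rot: [3.139, 0.001, 2.11]
wrist_force: [1.6, 1.3, 1.1]
width: 0.0118
finger_force: 29.8
```

```bash
python3 go.py .5379 .0644 .147 1.106
```

```text
t 3.15 pos [0.54   0.0649 0.1504] rot [3.139e+00 1.000e-03 2.110e+00] shift [ 0.006 -0.02   0.034] turn 0.639 F [1.55 1.31 1.07] T [ 0.169 -0.257  0.017] w 0.0118
```

>>> {"fn": "servo_tool", "kwargs": {
  "plan": [
    [0,0,0,0,0,0.06,5],
    [0,0,0,0,0,0.12,5],
    [0,0,0,0,0,0.18,5],
    [0,0,0,0,0,0.24,5],
    [0,0,0,0,0,0.3,5],
    [0,0,0,0,0,0.36,5],
    [0,0,0,0,0,0.42,5],
    [0,0,0,0,0,0.48,5],
    [0,0,0,0,0,0.54,5],
    [0,0,0,0,0,0.6,5],
    [0,0,0,0,0,0.64,5],
    [0,0,0,0,0,0.64,5]
  ]
}}

```text
time: 4.15
tool_pos: [0.5411, 0.0649, 0.1504]
ee_rot: [3.137, -0.003, 1.102]
wrist_force: [5.5, 1.2, 0.5]
width: 0.0118
finger_force: 29.8
```

```bash
python3 go.py .5379 .0644 .147 1.106
```

```text
t 4.15 pos [0.5411 0.0649 0.1504] rot [ 3.137e+00 -3.000e-03  1.102e+00] shift [-0.019 -0.027  0.034] turn -0.002 F [5.48 1.19 0.45] T [ 0.204 -0.788 -0.048] w 0.0118
```

>>> {"fn": "servo_tool", "kwargs": {
  "plan": [
    [0,0,0,0,0,0,40],
    [0,0,0,0,0,0,40],
    [0,0,0,0,0,0,40],
    [0,0,0,0,0,0,40],
    [0,0,-0.2,0,0,0,40],
    [0,0,-0.42,0,0,0,40],
    [-0.3,0.1,-0.42,0,0,-0.02,40],
    [-0.6,0.2,-0.42,0,0,-0.02,40],
    [-0.81,0.26,-0.42,0,0,-0.02,40],
    [-0.81,0.26,-0.42,0,0,-0.02,40],
    [-0.81,0.26,-0.42,0,0,-0.02,40]
  ]
}}

```text
time: 5.07
tool_pos: [0.5255, -0.0202, 0.1913]
ee_rot: [-3.141, -0.0, 1.133]
wrist_force: [-0.2, 0.1, -0.8]
width: 0.0402
finger_force: 0.0
```

```bash
python3 go.py .528 -.019 .148 1.138;python3 -c "
from h import *
a=robot.snapshot('scene')[:,:,::-1][150:230,205:355];b=robot.snapshot('top')[:,:,::-1][140:220,165:315]
np.save('scene1.npy',robot.snapshot('scene')[:,:,::-1])
cv2.imwrite('pics/f.png',np.vstack([cv2.resize(np.ascontiguousarray(i),(560,299),interpolation=cv2.INTER_CUBIC) for i in(a,b)]))"
```

```text
t 5.0667 pos [ 0.5255 -0.0202  0.1913] rot [-3.141 -0.     1.133] shift [0.021 0.017 0.433] turn -0.003 F [-0.22  0.11 -0.76] T [0.025 0.096 0.01 ] w 0.0402
```

View pics/f.png

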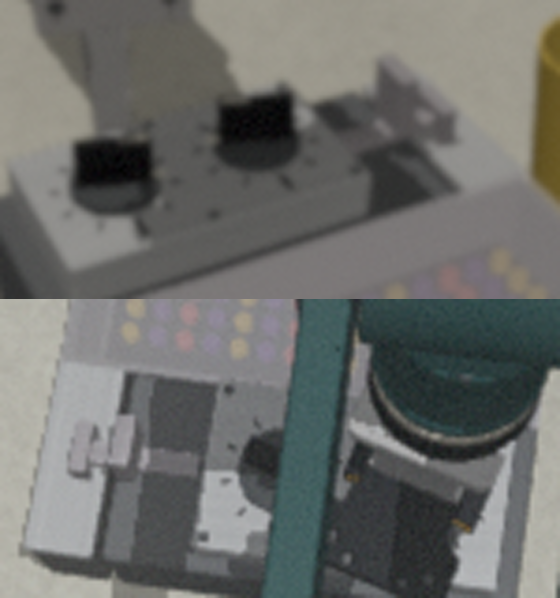

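Left dial now lies across at about 1.88 rad, parallel to the right bar, and the tab is clearly visible in the scene view. I'll descend on the right dial and grip.

>>> {"fn": "servo_tool", "kwargs": {
  "plan": [
    [0.02,0.02,0.1,0,0,0,40],
    [0.02,0.02,0.25,0,0,0,40],
    [0.02,0.02,0.38,0,0,0,40],
    [0.02,0.02,0.43,0,0,0,40],
    [0.02,0.02,0.43,0,0,0,25],
    [0.02,0.02,0.43,0,0,0,10],
    [0.02,0.02,0.43,0,0,0,5],
    [0.02,0.02,0.43,0,0,0,5],
    [0.02,0.02,0.43,0,0,0,5],
    [0.02,0.02,0.43,0,0,0,5]
  ]
}}

```text
time: 6.05
tool_pos: [0.528, -0.018, 0.1494]
ee_rot: [-3.14, -0.001, 1.136]
wrist_force: [-3.9, 2.8, 4.4]
width: 0.0116
finger_force: 30.0
```

```bash
sed -i "s/np.round(s,2)/np.round(s[0],2)/" tab.py; E=1 python3 tab.py
```

```text
t 6.15 shift [0.02 0.6 ] diff 0.74 R angle(if yaw) 4.996 yaw 1.1358 T [0.47  1.033 0.007] F [-4.8  3.   5.4]
[[-2.82  0.86]]
```

>>> {"fn": "servo_tool", "kwargs": {
  "plan": [
    [0,0,0,0,0,-0.05,5],
    [0,0,0,0,0,-0.1,5],
    [0,0,0,0,0,-0.15,5],
    [0,0,0,0,0,-0.2,5],
    [0,0,0,0,0,-0.25,5],
    [0,0,0,0,0,-0.3,5],
    [0,0,0,0,0,-0.34,5],
    [0,0,0,0,0,-0.36,5],
    [0,0,0,0,0,-0.36,5]
  ]
}}

```text
time: 6.9
tool_pos: [0.5268, -0.0178, 0.1494]
ee_rot: [-3.138, -0.002, 1.702]
wrist_force: [-7.8, 3.4, 7.0]
width: 0.0119
finger_force: 30.0
```

```bash
python3 tab.py
```

```text
t 6.95 shift [-0.17  0.7 ] diff 1.32 R angle(if yaw) 4.43 yaw 1.7015 T [ 0.426  1.578 -0.016] F [-7.   3.6  7.1]
```

>>> {"fn": "servo_tool", "kwargs": {
  "plan": [
    [0.005,-0.008,0,0,0,-0.015,5],
    [0.01,-0.015,0,0,0,-0.03,5],
    [0.01,-0.015,0,0,0,-0.045,5],
    [0.01,-0.015,0,0,0,-0.045,5]
  ]
}}

```text
time: 7.28
tool_pos: [0.5265, -0.0178, 0.1495]
ee_rot: [-3.141, -0.0, 1.773]
wrist_force: [-4.7, 1.0, 5.9]
width: 0.0119
finger_force: 30.0
```

```bash
python3 tab.py
```

```text
t 7.33 shift [-0.03  0.48] diff 1.35 R angle(if yaw) 4.36 yaw 1.7722 T [ 0.216  1.062 -0.005] F [-4.7  2.6  6.5]
```

>>> {"fn": "servo_tool", "kwargs": {
  "plan": [
    [0,-0.01,0,0,0,-0.01,5],
    [0,-0.01,0,0,0,-0.02,5],
    [0,-0.01,0,0,0,-0.02,5]
  ]
}}

```text
time: 7.58
tool_pos: [0.5264, -0.0178, 0.1494]
ee_rot: [3.14, 0.0, 1.804]
wrist_force: [-2.2, 1.3, 5.7]
width: 0.0117
finger_force: 30.0
```

```bash
python3 tab.py
```

```text
t 7.63 shift [-0.31  0.68] diff 1.51 R angle(if yaw) 4.328 yaw 1.804 T [ 0.365  0.676 -0.076] F [-3.6  2.2  6. ]
```

>>> {"fn": "servo_tool", "kwargs": {
  "plan": [
    [0,0,0,0,0,-0.01,5],
    [0,0,0,0,0,-0.02,5],
    [0,0,0,0,0,-0.02,5]
  ]
}}

```text
time: 7.88
tool_pos: [0.5263, -0.0178, 0.1494]
ee_rot: [3.14, 0.0, 1.836]
wrist_force: [-3.4, 1.5, 5.5]
width: 0.0117
finger_force: 30.0
```

```bash
python3 tab.py
```

```text
t 7.93 shift [0.   0.53] diff 1.73 R angle(if yaw) 4.297 yaw 1.8354 T [ 0.377  0.746 -0.034] F [-3.1  1.3  5.3]
```

>>> {"fn": "servo_tool", "kwargs": {
  "plan": [
    [0,0,0,0,0,-0.01,5],
    [0,0,0,0,0,-0.02,5],
    [0,0,0,0,0,-0.02,5]
  ]
}}

```text
time: 8.18
tool_pos: [0.5263, -0.0178, 0.1494]
ee_rot: [3.14, 0.0, 1.867]
wrist_force: [-2.7, 1.4, 5.7]
width: 0.0115
finger_force: 30.0
```

```bash
python3 tab.py
```

```text
t 8.23 shift [-0.26  0.53] diff 1.96 R angle(if yaw) 4.265 yaw 1.8668 T [ 0.34   0.766 -0.043] F [-4.   1.7  5.6]
```

>>> {"fn": "servo_tool", "kwargs": {
  "plan": [
    [0,0,0,0,0,-0.01,5],
    [0,0,0,0,0,-0.02,5],
    [0,0,0,0,0,-0.02,5]
  ]
}}

```text
time: 8.48
tool_pos: [0.5262, -0.0179, 0.1495]
ee_rot: [3.14, 0.0, 1.899]
wrist_force: [-4.1, 2.8, 5.9]
width: 0.0117
finger_force: 30.0
```

```bash
python3 tab.py
```

```text
t 8.53 shift [-0.7   0.58] diff 9.19 R angle(if yaw) 4.234 yaw 1.8983 T [0.291 0.76  0.025] F [-3.2  2.   5.9]
```

The image difference jumped from 2 to 9, so I'll look.

```bash
python3 -c "
from h import *
a=np.load('scene1.npy')[150:230,225:355];b=robot.snapshot('scene')[:,:,::-1][150:230,225:355]
cv2.imwrite('pics/g.png',np.vstack([cv2.resize(np.ascontiguousarray(i),(488,300),interpolation=cv2.INTER_CUBIC) for i in(a,b)]))";python3 tab.py
```

```text
t 8.63 shift [-0.76  0.65] diff 9.21 R angle(if yaw) 4.234 yaw 1.8982 T [ 0.345  0.759 -0.019] F [-4.2  1.7  6.5]
```

View pics/g.png

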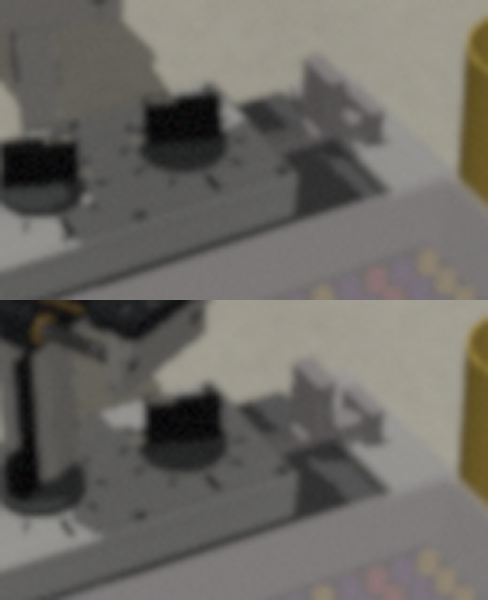

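The tab moved about 7 mm towards the dials, so the latch has jumped, and the dial torque is near 0. I'll release and move to the left of the tab.

>>> {"fn": "servo_tool", "kwargs": {
  "plan": [
    [0,0,0,0,0,0,40],
    [0,0,0,0,0,0,40],
    [0,0,0,0,0,0,40],
    [0,0,0,0,0,0,40],
    [0,0,-0.15,0,0,0,40],
    [0,0,-0.45,0,0,0,40],
    [0,0,-0.6,0,0,0,20],
    [0.3,0.15,-0.6,0,0,-0.06,0],
    [0.6,0.3,-0.6,0,0,-0.13,0],
    [0.9,0.46,-0.6,0,0,-0.2,0],
    [0.9,0.46,-0.6,0,0,-0.27,0],
    [0.9,0.46,-0.6,0,0,-0.34,0]
  ]
}}

```text
time: 9.63
tool_pos: [0.5408, 0.0839, 0.208]
ee_rot: [-3.142, -0.0, 2.44]
wrist_force: [0.0, -0.8, 0.0]
width: 0.0034
finger_force: 0.0
```

>>> {"fn": "servo_tool", "kwargs": {
  "plan": [
    [0,0,0,0,0,-0.07,0],
    [0,0,0,0,0,-0.14,0],
    [0,0,0,0,0,-0.21,0],
    [0,0,0,0,0,-0.28,0],
    [0,0,0,0,0,-0.35,0],
    [0,0,0,0,0,-0.35,0]
  ]
}}

```text
time: 10.13
tool_pos: [0.5408, 0.0819, 0.2081]
ee_rot: [-3.141, -0.0, 2.983]
wrist_force: [-0.7, -0.4, -0.2]
width: 0.0003
finger_force: 0.0
```

```bash
python3 go.py .5578 .1757 .140 2.987; python3 tab.py
```

```text
t 10.1333 pos [0.5408 0.0819 0.2081] rot [-3.141 -0.     2.983] shift [-0.02   0.953  0.681] turn -0.003 F [-0.72 -0.37 -0.21] T [ 0.017 -0.039  0.019] w 0.0003
t 10.18 shift [0.9  1.35] diff 13.03 R angle(if yaw) 3.153 yaw 2.9789 T [ 0.011 -0.042 -0.001] F [-0.1 -0.7 -0.6]
```

>>> {"fn": "servo_tool", "kwargs": {
  "plan": [
    [0,0.35,0,0,0,0,0],
    [0,0.7,0,0,0,0,0],
    [-0.02,0.96,0,0,0,0,0],
    [-0.02,0.96,0.2,0,0,0,0],
    [-0.02,0.96,0.4,0,0,0,0],
    [-0.02,0.96,0.6,0,0,0,0],
    [-0.02,0.96,0.68,0,0,0,0],
    [-0.02,0.96,0.68,0,0,0,0]
  ]
}}

```text
time: 10.85
tool_pos: [0.5564, 0.1761, 0.1374]
ee_rot: [-3.14, -0.005, 2.98]
wrist_force: [-0.4, 0.5, -0.5]
width: 0.0004
finger_force: 0.0
```

```bash
python3 go.py .5578 .1757 .140 2.987; python3 -c "
from h import *
a=robot.snapshot('top')[:,:,::-1][150:230,165:315];b=robot.snapshot('scene')[:,:,::-1][140:220,245:395]
cv2.imwrite('pics/i.png',np.vstack([cv2.resize(np.ascontiguousarray(i),(560,299),interpolation=cv2.INTER_CUBIC) for i in(a,b)]))"
```

```text
t 10.85 pos [0.5564 0.1761 0.1374] rot [-3.14  -0.005  2.98 ] shift [-0.015 -0.002 -0.026] turn -0.005 F [-0.41  0.49 -0.52] T [ 0.018  0.015 -0.01 ] w 0.0004
```

View pics/i.png

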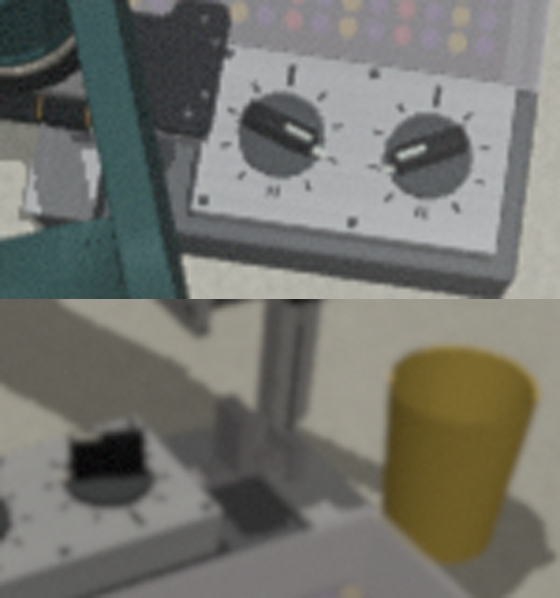

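The fingers hang just left of the tab, clear of it, and the dials read about 3 and 6.7. I'll push slowly towards the right.

>>> {"fn": "servo_tool", "kwargs": {
  "plan": [
    [0,-0.03,-0.02,0,0,0,0],
    [0,-0.06,-0.02,0,0,0,0],
    [0,-0.08,-0.02,0,0,0,0],
    [0,-0.1,-0.02,0,0,0,0],
    [0,-0.11,-0.02,0,0,0,0],
    [0,-0.12,-0.02,0,0,0,0],
    [0,-0.12,-0.02,0,0,0,0]
  ]
}}

```text
time: 11.53
tool_pos: [0.556, 0.1644, 0.1426]
ee_rot: [3.141, 0.0, 2.981]
wrist_force: [0.6, 0.7, -0.5]
width: 0.0004
finger_force: 0.0
```

>>> {"fn": "servo_tool", "kwargs": {
  "plan": [
    [0,-0.01,0,0,0,0,0],
    [0,-0.02,0,0,0,0,0],
    [0,-0.03,0,0,0,0,0],
    [0,-0.03,0,0,0,0,0]
  ]
}}

```text
time: 11.87
tool_pos: [0.5555, 0.1618, 0.1425]
ee_rot: [3.141, -0.0, 2.981]
wrist_force: [0.1, 1.2, -0.0]
width: 0.0005
finger_force: 0.4
```

>>> {"fn": "servo_tool", "kwargs": {
  "plan": [
    [0,-0.01,0,0,0,0,0],
    [0,-0.02,0,0,0,0,0],
    [0,-0.03,0,0,0,0,0],
    [0,-0.03,0,0,0,0,0]
  ]
}}

```text
time: 12.2
tool_pos: [0.5551, 0.1588, 0.1425]
ee_rot: [3.141, -0.0, 2.981]
wrist_force: [0.2, 1.8, -1.0]
width: 0.0005
finger_force: 0.8
```

>>> {"fn": "servo_tool", "kwargs": {
  "plan": [
    [0,-0.01,0,0,0,0,0],
    [0,-0.02,0,0,0,0,0],
    [0,-0.02,0,0,0,0,0]
  ]
}}

```text
time: 12.45
tool_pos: [0.5547, 0.1568, 0.1425]
ee_rot: [3.141, -0.0, 2.981]
wrist_force: [-0.2, 2.2, 0.5]
width: 0.0004
finger_force: 1.1
```

>>> {"fn": "servo_tool", "kwargs": {
  "plan": [
    [0,-0.01,0,0,0,0,0],
    [0,-0.02,0,0,0,0,0],
    [0,-0.02,0,0,0,0,0]
  ]
}}

```text
time: 12.7
tool_pos: [0.5544, 0.1548, 0.1425]
ee_rot: [3.141, -0.0, 2.981]
wrist_force: [0.4, 2.5, -0.6]
width: 0.0004
finger_force: 1.4
```

>>> {"fn": "servo_tool", "kwargs": {
  "plan": [
    [0,-0.01,0,0,0,0,0],
    [0,-0.02,0,0,0,0,0],
    [0,-0.02,0,0,0,0,0]
  ]
}}

```text
time: 12.95
tool_pos: [0.5541, 0.1531, 0.1425]
ee_rot: [3.141, -0.0, 2.981]
wrist_force: [0.3, 3.8, -0.1]
width: 0.0006
finger_force: 2.1
```

```bash
python3 go.py .5578 .1757 .140 2.987; python3 -c "
from h import *
b=robot.snapshot('scene')[:,:,::-1]
i=[x[150:230,225:355] for x in (np.load('scene1.npy'),b)]
cv2.imwrite('pics/j.png',np.vstack([cv2.resize(np.ascontiguousarray(x),(488,300),interpolation=cv2.INTER_CUBIC) for x in i]))"
```

```text
t 12.95 pos [0.5541 0.1531 0.1425] rot [ 3.141 -0.     2.981] shift [-0.     0.229  0.025] turn -0.004 F [ 0.33  3.85 -0.13] T [ 0.809 -0.083 -0.002] w 0.0006
```

View pics/j.png

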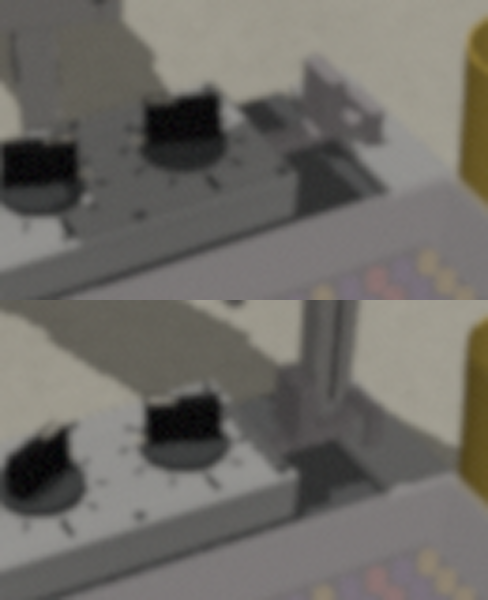

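The tab has moved about 11 mm in total and the force is still low, so I'll keep going until the end stop.

>>> {"fn": "servo_tool", "kwargs": {
  "plan": [
    [0,-0.01,0,0,0,0,0],
    [0,-0.02,0,0,0,0,0],
    [0,-0.02,0,0,0,0,0]
  ]
}}

```text
time: 13.25
tool_pos: [0.5541, 0.153, 0.1426]
ee_rot: [3.137, 0.0, 2.982]
wrist_force: [1.6, 8.4, -0.6]
width: 0.0002
finger_force: 4.4
```

>>> {"fn": "servo_tool", "kwargs": {
  "plan": [
    [0,-0.01,0,0,0,0,0],
    [0,-0.02,0,0,0,0,0],
    [0,-0.02,0,0,0,0,0]
  ]
}}

```text
time: 13.5
tool_pos: [0.5541, 0.1529, 0.1426]
ee_rot: [3.133, 0.001, 2.983]
wrist_force: [1.8, 13.1, -2.4]
width: 0.0007
finger_force: 6.5
```

The force rises with no motion, which is the end stop at about 13 N. I'll back off, lift and check.

>>> {"fn": "servo_tool", "kwargs": {
  "plan": [
    [0,0.05,0,0,0,0,0],
    [0,0.1,0,0,0,0,0],
    [0,0.16,-0.1,0,0,0,0],
    [0,0.16,-0.4,0,0,0,0],
    [0,0.16,-0.75,0,0,0,0],
    [-0.3,0.5,-0.8,0,0,0,0],
    [0,0.9,-0.8,0,0,0,0],
    [0,0.9,-0.8,0,0,0,0]
  ]
}}

```text
time: 14.17
tool_pos: [0.5677, 0.2413, 0.2226]
ee_rot: [3.14, -0.002, 2.983]
wrist_force: [0.1, 0.5, -0.4]
width: 0.0004
finger_force: 0.0
```

>>> {"fn": "servo_tool", "kwargs": {
  "plan": [
    [0.3,0.3,0,0,0,0,0],
    [0.6,0.6,0,0,0,0,0],
    [1,1,0,0,0,0,0],
    [1,1,0,0,0,0,0]
  ]
}}

```text
time: 14.5
tool_pos: [0.482, 0.3554, 0.2235]
ee_rot: [3.141, -0.001, 2.985]
wrist_force: [0.3, -0.4, 0.7]
width: 0.0002
finger_force: 0.0
```

```bash
python3 -c "
from h import *
from fit import W
q=np.load('q.npy')
b=robot.snapshot('top')[:,:,::-1]
i=[np.ascontiguousarray(x[150:230,165:315]) for x in (np.load('top0.npy'),b)]
cv2.imwrite('pics/k.png',np.vstack([cv2.resize(x,(560,299),interpolation=cv2.INTER_CUBIC) for x in i]))
print('px for 18mm',np.diff(proj('top',W(q,[(0,90,145),(0,72,145)])),axis=0)*560/150)"
python3 go.py .5 .3 .2 3
```

```text
px for 18mm [[31.68786936  4.25925731]]
t 14.55 pos [0.4812 0.3564 0.2236] rot [ 3.140e+00 -1.000e-03  2.987e+00] shift [-0.272 -0.529  0.236] turn -0.008 F [-0.03  0.58 -0.2 ] T [ 0.026  0.014 -0.004] w 0.0005
```

View pics/k.png

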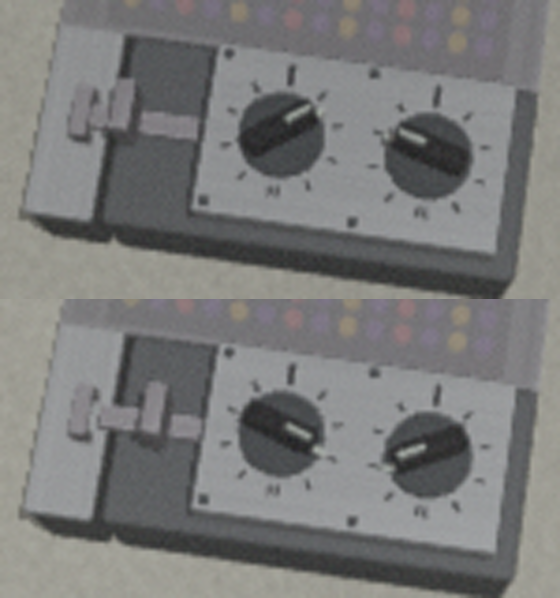

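The tab moved from x 123 to 154 in the crop (31 px, about 18 mm), and the bolt tip is clear of the keeper. The dials read 3 and about 6.7, so I'll hand it in.

```bash
python3 -c "
from bench import robot
print(robot.close_job())"
```

```text
the job is handed in; nothing more can be done
None
```

The case is unlocked and handed in: left dial on 3, right dial stopped at about 6.7 where the latch jumped, and the tab pushed the full 18 mm to its stop (about 13 N at most) with the bolt out of the keeper and the robot clear.

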